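# Turn the sample tile glaze-side up

### The arm

A 6-joint arm with a two-finger parallel gripper is mounted at the origin on the work surface. World frame = base frame: x ahead of the robot, y to its left, z up, the work surface at z = 0. Lengths are in m, angles in rad, forces in N, time in s.
With the tool pointing down it reaches from about 0.35 to 0.925 m from the base axis. Payload 6.4 kg.
Tool frame: the origin (TCP) lies midway between the tips of the shut fingers; the grasp point (between the pads) lies 19 mm behind it; z points along the fingers, y is the direction in which the jaws open and shut (so a half turn about z gives the same grasp; the last joint's range is limited). The gripper opens to 85 mm and grips with 20 to 120 N. Pads are 22 mm wide; open, the fingers measure 114 mm over their backs; the gripper's body (76 mm by 85 mm) begins 54 mm behind the grasp point. The pads swing forward as they close: fully open they stand 13 mm farther back than shut.
Start: joints at [-1.31, 0.245, 1.558, -0, 1.339, -0.174], TCP at [0.274, -0.59, 0.231] pointing down, gripper open.
Joint ranges: [-3.13, 3.13], [-1.02, 2.26], [0.13, 2.54], [-0.95, 4.09], [0.21, 2.88], [-2.74, 2.74]. Speed limits (rad/s): [2.57, 2.57, 3.14, 3.14, 3.14, 3.14].

### API

Orientations are given as a unit quaternion [w, x, y, z].
In Python, from rig import robot, solve_ik, status, vision gives the robot as it stands. Calls block until the motion is done:
- robot.movep(position, orientation): joint-space move of the TCP to a pose.
- robot.move_linear(position, rot=None, speed=0.15, contact_N=None): straight line of the TCP; rot=None keeps the orientation; speed is the mean speed in m/s. With contact_N (N) it stops when the force on the tool has changed by that much, and returns True; else False.
- robot.set_joints(angles): joint-space move.
- robot.let_go() and robot.close_gripper(f_grip=None): open the fingers fully, or close them until they stop; f_grip is the grip in N (None keeps the last).
- robot.dwell(seconds).
- solve_ik(position, orientation): joint angles nearest the present ones, or None.
- status.get_state(): the state.
- vision.capture(name): name is "side" or "top" or "wrist"; returns a dict with "color" (480x640x3 uint8, red, green, blue), "fovy" (degrees; the focal length in pixels is half the picture's height over the tangent of half this angle, whatever the lens; pixels are square), "cx", "cy" (the principal point, pixels), "extrinsics" (4x4, takes a point from camera to world coordinates). Camera axes: x right, y down, z forward; pixel columns grow to the right and rows downward; lengths in m; the calibration is good to about 2 mm. A picture is of the moment at which its call begins. There is no depth.
A pose or a line that the arm cannot do raises robot.Unreachable and nothing moves.
- robot.hand_in(): hands the job in, once; it reports no verdict.
The state is a dict: "clock": time; "q": joint angles; "qd": joint speeds; "effort": joint torques, N m; "position": TCP position; "orientation": TCP orientation; "force": force on the tool from outside, world axes, zero at the start; "torque": the same for the moment, N m; "opening": opening from 0.0 (shut) to 1.0 (fully open).
Only numpy, scipy, OpenCV 4.12 (cv2) and the standard library are available. Lean on these libraries where they do the work, as an engineer would, in place of code of your own. Each camera call takes 0.05 s, during which the arm holds its last target. There are 200 camera calls.

### The job

The sample tile on the display board is lying with its glazed green face down. Push it up against the dark wooden fence so that it tips up on edge there, then turn it right over and lower it (do not let it drop or slam) so that it lies flat with the green face up, wholly on the black mat, roughly square to the fence, and let go. Leave the potted cactus, the brush and the brass tin where they are.

Things in the scene. Friction and masses are not known exactly. Their poses are not given: they have to be found in the camera images.
- tile: Square tile, 130 x 130 x 20 mm, 0.3 to 0.6 kg. Origin: centre of the green face; z points from there to the plain terracotta back (up at the start), x to the fence within 0.25 rad. The green face is 106 mm square; a 45 degree bevel (12 mm high) widens it to 130 mm, then the sides run straight 8 mm to the back: lying green side down it has a 12 mm undercut where fingertips can push up.
- station: Fixed plywood display board, 270 (x) by 240 (y) by 12 mm thick, standing so that the fence is on the robot's left, within 0.35 rad. Origin: below the centre of the mat, at bench level (board top at z = 12 mm); x points to the fence, z up. The thin black mat, 200 x 200 mm and flush with the board's top, is centred on it. The board reaches from x = -120 to +150 mm.
- fence: Dark wooden fence fixed on the board, same origin and axes as the station. Its front face meets the board's top at x = +110 mm and leans back (top away from the mat) by 0.21 rad; it stands 40 mm above the board, is 18 mm thick and 200 mm long along y. A tile squeezed hard between it and the fingers (over about 10 N) jams part-way up; a tile tipped past upright stays leaning on it.
- cactus_pot: Bystander: terracotta pot with a cactus, 88 mm across, 100 mm high, off the board's corner far from the fence and from the robot. Origin: centre of its foot.
- bench_brush: Bystander: brush lying on the bench beside the board (-y side, away from the robot), 200 mm long and 20 mm high. Origin: underside, near its middle.
- wax_tin: Bystander: brass tin, 68 mm across, 55 mm high, off the board's corner behind the fence, away from the robot. Origin: centre of its foot.
Things that resemble listed ones, but are neither listed nor needed, are in the scene too. Of the things that look like the tile, the smallest one is meant.

How it is judged:
On the way:
1. the tile is tipped up on edge against the fence (more than 50 degrees, touching the fence) (angle between tile's own z axis and vertical between 0.87 and 2.2 rad and contact force between tile and fence above 0.1 N), for 0.1 s.
At the end, for the whole second after the job is handed in: The tile lies at rest and flat (within 4.5 degrees) on the display board, green face up, its centre within 40 mm of the mat's centre along and across the board, square to the fence within about 17 degrees, released (angle between tile's own z axis and vertical above 3.06 rad and x of tile in the frame of station between -0.04 and 0.04 m and y of tile in the frame of station between -0.04 and 0.04 m and z of tile in the frame of station between 0.027 and 0.037 m and (angle between the x axis of tile and the x axis of station, either way round below 0.3 rad or angle between the y axis of tile and the x axis of station, either way round below 0.3 rad) and linear speed of tile below 0.02 m/s); the robot touches nothing.
It fails at once if the tile is dropped or slammed (faster than 0.8 m/s) (linear speed of tile above 0.8 m/s).
It fails at once if the potted cactus is pushed more than 30 mm or tipped (distance of cactus_pot from where it was at the start of the episode above 0.03 m or angle between cactus_pot's own z axis and vertical above 0.4 rad).
It fails at once if the brush is pushed more than 30 mm (distance of bench_brush from where it was at the start of the episode above 0.03 m).
It fails at once if the brass tin is pushed more than 30 mm or tipped (distance of wax_tin from where it was at the start of the episode above 0.03 m or angle between wax_tin's own z axis and vertical above 0.4 rad).
It also fails if it takes over 72 s, if anything falls off the work surface, if the arm or the gripper's body presses on something with over 40 N, if the wrist force passes 120 N, or if a joint passes its speed limit or range.

## Working session

There is one attempt and no reset: what is moved stays moved. The work goes in short steps, each a Python script; the robot and the scene stay as the last script left them, time stands still between calls to the robot, and variables do not carry over. Pictures are saved under pics/ and viewed, about 8 in all and at most 12, crops included, and the job is handed in when it is done.

```bash
ls; mkdir -p pics
python3 - <<'E'
from rig import robot, solve_ik, status, vision
import cv2,numpy as np
for n in("top","side"):
    c=vision.capture(n); cv2.imwrite(f"pics/{n}0.png",c["color"][:,:,::-1]); print(n,c["fovy"],c["cx"],c["cy"],np.round(c["extrinsics"],3).tolist())
print(status.get_state())
E
```

```text
pics
top 53.156037335842726 315.9008264186524 246.22919792492291 [[0.018, -0.994, 0.106, 0.41], [-1.0, -0.017, 0.009, -0.092], [-0.008, -0.106, -0.994, 0.949], [0.0, 0.0, 0.0, 1.0]]
side 43.456601124557295 317.61582913165347 242.77308516785064 [[-0.856, -0.372, 0.358, -0.003], [-0.516, 0.63, -0.581, 0.759], [-0.01, -0.682, -0.731, 1.131], [0.0, 0.0, 0.0, 1.0]]
{'clock': 0.1, 'q': array([-1.31009004e+00,  2.45718854e-01,  1.55887969e+00, -1.98246270e-05,
        1.33868530e+00, -1.74088584e-01]), 'qd': array([ 0.00246114, -0.00068553, -0.00150482,  0.00099432, -0.00060795,
        0.000368  ]), 'effort': array([-4.07266416e-04, -4.30666780e+01, -3.27131081e+01, -1.86772841e-04,
        2.82002256e-03, -2.29100732e-05]), 'position': array([ 0.27367495, -0.58903664,  0.23031342]), 'orientation': array([-8.44382422e-04,  9.76461257e-01,  2.15691209e-01, -4.62457296e-05]), 'force': array([-0.11717178,  0.06121235,  0.19421931]), 'torque': array([-0.04075187, -0.07489494, -0.04921474]), 'opening': 0.9990129593367658}
```

View pics/top0.png

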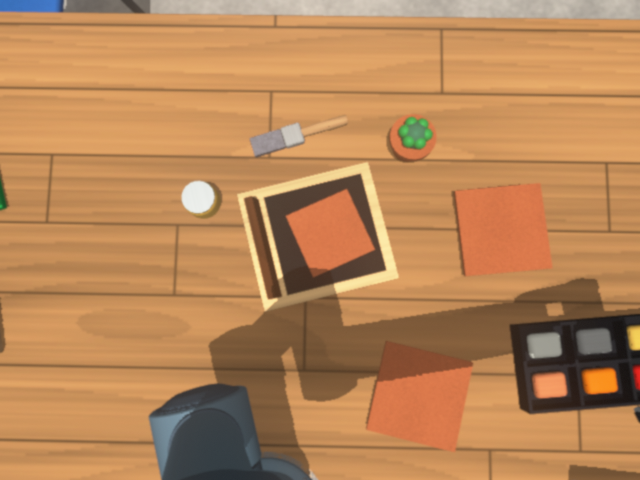

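View pics/side0.png

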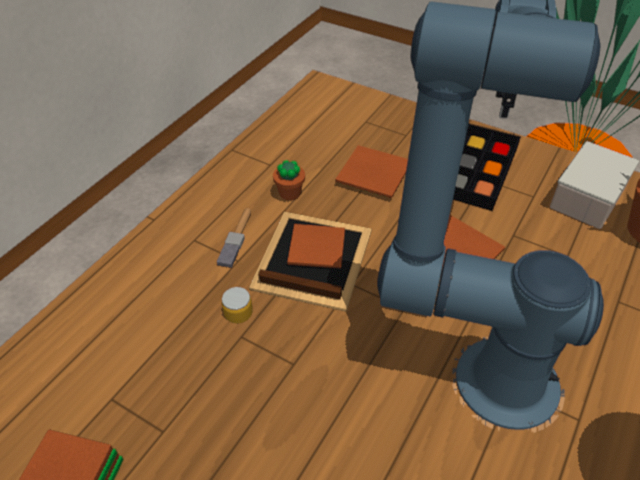

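The top view shows the board at pixels (238,195), (367,164), (398,277), (268,309), with the fence on its left side and the tile centred near (330,233). The side view shows the same scene unobstructed. Pictures viewed: 2.

```bash
cat > h.py <<'E'
import cv2, numpy as np
from rig import robot, solve_ik, status, vision
from scipy.spatial.transform import Rotation as R
def ray(c,px):
    f=240/np.tan(np.radians(c["fovy"])/2); E=np.array(c["extrinsics"])
    d=np.array([(px[0]-c["cx"])/f,(px[1]-c["cy"])/f,1.]); return E[:3,3],E[:3,:3]@d
def onplane(c,px,z):
    o,d=ray(c,px); return o+d*(z-o[2])/d[2]
def tri(c1,p1,c2,p2):
    (a,u),(b,v)=ray(c1,p1),ray(c2,p2); s=np.linalg.lstsq(np.c_[u,-v],b-a,rcond=None)[0]
    A,B=a+u*s[0],b+v*s[1]; return (A+B)/2,np.linalg.norm(A-B)
def quad(mask,seed=None,hull=True):
    cs=cv2.findContours(mask,cv2.RETR_EXTERNAL,cv2.CHAIN_APPROX_NONE)[0]
    if seed is not None: cs=[c for c in cs if cv2.pointPolygonTest(c,seed,False)>=0]
    h=cv2.convexHull(max(cs,key=cv2.contourArea))
    return cv2.approxPolyN(h,4,ensure_convex=True).reshape(-1,2).astype(float)
E
python3 - <<'E'
from h import *
r={}
for n,roi,seed in(("top",(230,400,155,315),(330,233)),("side",(250,372,205,310),(318,245))):
    c=vision.capture(n); hsv=cv2.cvtColor(c["color"],cv2.COLOR_RGB2HSV)
    m=np.zeros((480,640),np.uint8); m[roi[2]:roi[3],roi[0]:roi[1]]=255
    t=cv2.inRange(hsv,(0,130,110),(11,255,255))&m
    t=cv2.morphologyEx(t,cv2.MORPH_OPEN,np.ones((3,3),np.uint8))
    b=cv2.inRange(hsv,(0,0,0),(179,255,70))&m
    print(n,hsv[233,330],hsv[190,280],hsv[240,262],hsv[283,330])
    k=cv2.inRange(hsv,(0,0,0),(179,120,70))&m
    k=cv2.morphologyEx(k|t,cv2.MORPH_OPEN,np.ones((5,5),np.uint8))
    qt=quad(t,seed); qk=quad(k,seed); r[n]=(c,qt,qk)
    im=c["color"][:,:,::-1].copy()
    for q,col in((qt,(255,255,0)),(qk,(255,0,255))): cv2.polylines(im,[np.int32(q)],True,col,1)
    cv2.imwrite(f"pics/q_{n}.png",cv2.resize(im[roi[2]-10:roi[3]+10,roi[0]-10:roi[1]+10],None,fx=3,fy=3))
    print(n,"tile",qt.round().tolist(),"mat",qk.round().tolist())
a=cv2.imread("pics/q_top.png");b=cv2.imread("pics/q_side.png");b=cv2.copyMakeBorder(b,0,max(0,a.shape[0]-b.shape[0]),0,0,0)
cv2.imwrite("pics/q.png",cv2.resize(np.hstack([a,b]),None,fx=.8,fy=.8))
(ct,qt,qk),(cs,st,sk)=r["top"],r["side"]
for i,(T,S,z) in enumerate(((qt,st,.032),(qk,sk,.012))):
    W=np.array([onplane(ct,p,z) for p in T]); print(W.round(4).tolist(),"centre",W.mean(0).round(4),"sides",np.linalg.norm(W-np.roll(W,-1,0),axis=1).round(3))
    WS=np.array([onplane(cs,p,z) for p in S])
    for j,p in enumerate(T):
        k=np.argmin(np.linalg.norm(WS-W[j],axis=1)); X,g=tri(ct,p,cs,S[k]); print("  tri",X.round(4),"gap",round(g,4))
E
```

```text
top [  9 166 217] [ 22  96 247] [ 12 145 104] [ 13 116  86]
top tile [[376.0, 249.0], [313.0, 278.0], [284.0, 215.0], [347.0, 187.0]] mat [[376.0, 249.0], [313.0, 278.0], [284.0, 215.0], [347.0, 187.0]]
side [  9 186 160] [  9 178  79] [ 14 158 144] [  9 132  31]
side tile [[344.0, 227.0], [340.0, 266.0], [287.0, 262.0], [294.0, 224.0]] mat [[361.0, 231.0], [344.0, 286.0], [266.0, 269.0], [288.0, 219.0]]
[[0.5044, -0.1991, 0.032], [0.4467, -0.0792, 0.032], [0.5675, -0.0208, 0.032], [0.6248, -0.1421, 0.032]] centre [ 0.5358 -0.1103  0.032 ] sides [0.133 0.134 0.134 0.133]
  tri [ 0.5061 -0.1989  0.0283] gap 0.003
  tri [ 0.4487 -0.0783  0.0295] gap 0.0042
  tri [ 0.567  -0.021   0.0321] gap 0.0012
  tri [ 0.6251 -0.1427  0.0275] gap 0.0016
[[0.5064, -0.2014, 0.012], [0.4475, -0.0789, 0.012], [0.571, -0.0192, 0.012], [0.6295, -0.1432, 0.012]] centre [ 0.5386 -0.1107  0.012 ] sides [0.136 0.137 0.137 0.136]
  tri [ 0.4865 -0.2085  0.0194] gap 0.0414
  tri [ 0.4451 -0.0802 -0.0458] gap 0.0103
  tri [ 0.5944 -0.0076 -0.0031] gap 0.0458
  tri [ 0.6293 -0.1382  0.0449] gap 0.0162
```

View pics/q.png

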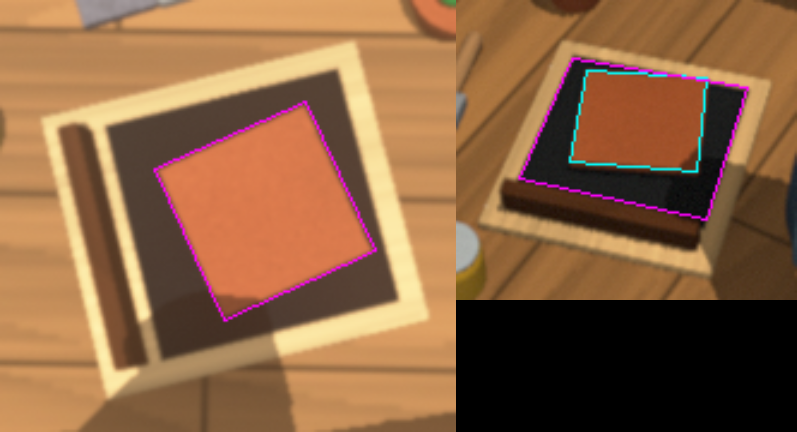

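The tile outline fits in both views: sides measure 133 mm and the triangulated height is about 30 mm. The top-view mat mask was too strict, so I'll redo that and check the reach for the planned tool path.

Run:
```python
from h import *
c=vision.capture("top"); hsv=cv2.cvtColor(c["color"],cv2.COLOR_RGB2HSV)
m=np.zeros((480,640),np.uint8); m[155:315,230:400]=255
k=cv2.inRange(hsv,(0,0,0),(179,135,105))&m
k=cv2.morphologyEx(k,cv2.MORPH_OPEN,np.ones((3,3),np.uint8))
cs=[x for x in cv2.findContours(k,cv2.RETR_EXTERNAL,cv2.CHAIN_APPROX_NONE)[0]]
b=max(cs,key=cv2.contourArea); print([cv2.contourArea(x) for x in cs if cv2.contourArea(x)>50], cv2.boundingRect(b))
q=cv2.approxPolyN(cv2.convexHull(b),4,ensure_convex=True).reshape(-1,2).astype(float)
W=np.array([onplane(c,p,.012) for p in q]); print(q.tolist(),W.round(4).tolist(),W.mean(0).round(4),np.linalg.norm(W-np.roll(W,-1,0),axis=1).round(3))
e=np.roll(W,-1,0)-W; print(np.degrees(np.arctan2(e[:,1],e[:,0])).round(1))
s=vision.capture("side")
for p in((361,231),(288,219)):
    X=onplane(s,p,.012); j=np.argmin(np.linalg.norm(W-X,axis=1)); print("side",X.round(4),"tri",tri(c,q[j],s,p))
# tool orientation: pitch al from horizontal toward +xs, 90=down, jaws in plane
```

```text
[9565.0] (266, 175, 118, 119)
[[385.0, 269.0], [287.0, 295.0], [265.0, 198.0], [360.0, 174.0]] [[0.4675, -0.2192, 0.012], [0.4136, -0.029, 0.012], [0.6045, 0.0194, 0.012], [0.6563, -0.1688, 0.012]] [ 0.5355 -0.0994  0.012 ] [0.198 0.197 0.195 0.195]
[ 105.8   14.2  -74.6 -165.1]
side [ 0.4701 -0.2221  0.012 ] tri (array([ 0.46768346, -0.21831641,  0.01661861]), np.float64(0.0010838228679376373))
side [ 0.6568 -0.1632  0.012 ] tri (array([ 0.65930218, -0.16887419,  0.00546289]), np.float64(0.002664210826661277))
```

```bash
cat >> h.py <<'E'
YAW=np.radians(105.1); O=np.array([.5355,-.0995,0])
XS=np.array([np.cos(YAW),np.sin(YAW),0]); YS=np.array([-np.sin(YAW),np.cos(YAW),0]); UP=np.array([0,0,1.])
def W(x,y,z): return O+XS*x+YS*y+UP*z     # station -> world
def S(p): d=np.asarray(p)-O; return np.array([d@XS,d@YS,d[2]])
def q_(y,z):
    v=R.from_matrix(np.c_[np.cross(y,z),y,z]).as_quat(); return np.r_[v[3],v[:3]]
def pitch(al,sgn=1):  # tool z at al below +xs (90 = down, >90 leans to -xs); jaws in the vertical plane
    a=np.radians(al); return q_(sgn*(np.sin(a)*XS+np.cos(a)*UP),np.cos(a)*XS-np.sin(a)*UP)
def flat(sgn=1): return q_(sgn*YS,-UP)
E
python3 - <<'E'
from h import *
f=lambda p,q:(lambda s:None if s is None else np.round(s,2).tolist())(solve_ik(p,q))
for s in(1,-1):
    print("flat",s,f(W(-.1,0,.1),flat(s)),f(W(-.02,0,.006),flat(s)))
    for al,x,z in((45,-.06,.06),(60,-.03,.08),(80,.04,.1),(102,.1,.11),(120,.08,.12),(140,.04,.09),(150,.04,.07),(155,.03,.06)): print(s,al,f(W(x,0,z),pitch(al,s)))
E
```

```text
flat 1 [-0.53, 0.27, 1.79, -0.0, 1.09, 2.35] [-0.42, 0.34, 1.91, -0.0, 0.89, 2.46]
1 45 [-0.67, 0.62, 1.56, 0.43, 1.64, -2.63]
1 60 [-0.59, 0.42, 1.71, 0.34, 1.43, -2.54]
1 80 [-0.4, 0.17, 1.91, 0.15, 1.17, -2.3]
1 102 [-0.13, 0.05, 2.03, -0.23, 0.99, -1.85]
1 120 [-0.03, 0.07, 2.05, -0.62, 0.96, -1.51]
1 140 None
1 150 None
1 155 None
flat -1 [-0.53, 0.27, 1.79, -0.0, 1.09, -0.79] [-0.42, 0.34, 1.91, -0.0, 0.89, -0.68]
-1 45 [-0.67, 0.62, 1.56, 0.43, 1.64, 0.51]
-1 60 [-0.59, 0.42, 1.71, 0.34, 1.43, 0.6]
-1 80 [-0.4, 0.17, 1.91, 0.15, 1.17, 0.84]
-1 102 [-0.13, 0.05, 2.03, -0.23, 0.99, 1.3]
-1 120 [-0.03, 0.07, 2.05, -0.62, 0.96, 1.63]
-1 140 None
-1 150 None
-1 155 None
```

```bash
cat >> h.py <<'E'
def pit(al,hd=0,sgn=-1): # heading hd (deg, about up from +xs)
    h=np.radians(hd); X=np.cos(h)*XS+np.sin(h)*YS; a=np.radians(al)
    return q_(sgn*(np.sin(a)*X+np.cos(a)*UP),np.cos(a)*X-np.sin(a)*UP)
E
python3 - <<'E'
from h import *
f=lambda p,q:(lambda s:None if s is None else np.round(s,2).tolist())(solve_ik(p,q))
for s in(1,-1):
  for hd in(60,75,90,105):
    for al,z in((102,.2),(140,.1),(150,.07),(160,.05)): print(s,hd,al,f(W(0,.03,z),pit(al,hd,s)))
  for al,x,z in((30,-.06,.06),(40,-.06,.05),(50,-.06,.05),(60,-.06,.05)): print(s,al,f(W(x,0,z),pit(al,0,s)))
E
```

```text
1 60 102 None
1 60 140 [-0.53, -0.2, 2.48, 1.54, 0.21, 1.42]
1 60 150 [-0.56, -0.02, 2.53, 2.53, 0.46, 0.4]
1 60 160 [-0.58, 0.21, 2.52, 2.73, 0.83, 0.17]
1 75 102 [-0.48, -0.16, 2.05, 0.11, 1.07, 2.62]
1 75 140 [-0.68, -0.18, 2.47, 1.38, 0.52, 1.31]
1 75 150 [-0.74, -0.0, 2.51, 1.93, 0.67, 0.7]
1 75 160 [-0.78, 0.22, 2.5, 2.18, 0.95, 0.37]
1 90 102 [-0.5, -0.15, 2.04, 0.16, 1.11, 2.32]
1 90 140 [-0.78, -0.1, 2.4, 1.24, 0.78, 1.18]
1 90 150 [-0.85, 0.07, 2.43, 1.58, 0.89, 0.76]
1 90 160 [-0.91, 0.28, 2.41, 1.78, 1.08, 0.47]
1 105 102 [-0.52, -0.13, 2.02, 0.2, 1.15, 2.03]
1 105 140 [-0.83, 0.0, 2.3, 1.11, 0.99, 1.05]
1 105 150 [-0.9, 0.17, 2.31, 1.33, 1.08, 0.76]
1 105 160 [-0.95, 0.35, 2.29, 1.48, 1.22, 0.53]
1 30 [-0.71, 0.75, 1.46, 0.54, 1.85, -2.65]
1 40 [-0.68, 0.68, 1.52, 0.47, 1.7, -2.64]
1 50 [-0.66, 0.59, 1.59, 0.4, 1.56, -2.62]
1 60 [-0.62, 0.5, 1.66, 0.33, 1.41, -2.58]
-1 60 102 [-0.45, -0.17, 2.05, 0.04, 1.05, -0.21]
-1 60 140 [-0.53, -0.2, 2.48, 1.54, 0.21, -1.72]
-1 60 150 [-0.56, -0.02, 2.53, 2.53, 0.46, -2.74]
-1 60 160 None
-1 75 102 [-0.48, -0.16, 2.05, 0.11, 1.07, -0.52]
-1 75 140 [-0.68, -0.18, 2.47, 1.38, 0.52, -1.83]
-1 75 150 [-0.74, -0.0, 2.51, 1.93, 0.67, -2.44]
-1 75 160 None
-1 90 102 [-0.5, -0.15, 2.04, 0.16, 1.11, -0.83]
-1 90 140 [-0.78, -0.1, 2.4, 1.24, 0.78, -1.96]
-1 90 150 [-0.85, 0.07, 2.43, 1.58, 0.89, -2.38]
-1 90 160 [-0.91, 0.28, 2.41, 1.78, 1.08, -2.67]
-1 105 102 [-0.52, -0.13, 2.02, 0.2, 1.15, -1.12]
-1 105 140 [-0.83, 0.0, 2.3, 1.11, 0.99, -2.09]
-1 105 150 [-0.9, 0.17, 2.31, 1.33, 1.08, -2.38]
-1 105 160 [-0.95, 0.35, 2.29, 1.48, 1.22, -2.61]
-1 30 [-0.71, 0.75, 1.46, 0.54, 1.85, 0.49]
-1 40 [-0.68, 0.68, 1.52, 0.47, 1.7, 0.5]
-1 50 [-0.66, 0.59, 1.59, 0.4, 1.56, 0.52]
-1 60 [-0.62, 0.5, 1.66, 0.33, 1.41, 0.56]
```

Run:
```python
from h import *
t=np.array([.5358,-.1103,.032]); print("tile S",S(t))
y=S(t)[1]
robot.movep(W(-.13,y,.12),flat(-1)); robot.move_linear(W(-.13,y,.006),speed=.15)
s=status.get_state(); print(s["clock"],S(s["position"]),s["force"],s["opening"])
robot.move_linear(W(-.05,y,.006),speed=.06); s=status.get_state(); print(S(s["position"]),s["force"])
hit=robot.move_linear(W(-.02,y,.006),speed=.03,contact_N=5)
s=status.get_state(); print(hit,s["clock"],S(s["position"]),s["force"])
im=[vision.capture(n)["color"] for n in("top","side")]
a=cv2.resize(im[0][150:320,225:425],None,fx=2,fy=2);b=cv2.resize(im[1][200:320,240:380],None,fx=2.8,fy=2.8)[:340]
b=cv2.copyMakeBorder(b,0,340-b.shape[0],0,0,0)
cv2.imwrite("pics/push.png",np.hstack([a,b])[:,:,::-1])
```

```text
tile S [-0.01050526  0.00252381  0.032     ]
2.9583 [-0.13083123  0.00191796  0.0070795 ] [-0.08410407  0.76300078  0.33525573] 0.999132515946032
[-0.04990349  0.00258763  0.00590163] [-0.38063621  0.30295355 -0.57756   ]
True 5.1583 [-0.02871786  0.00243561  0.00603055] [ 1.09537933 -2.4901172   2.07157019]
```

View pics/push.png

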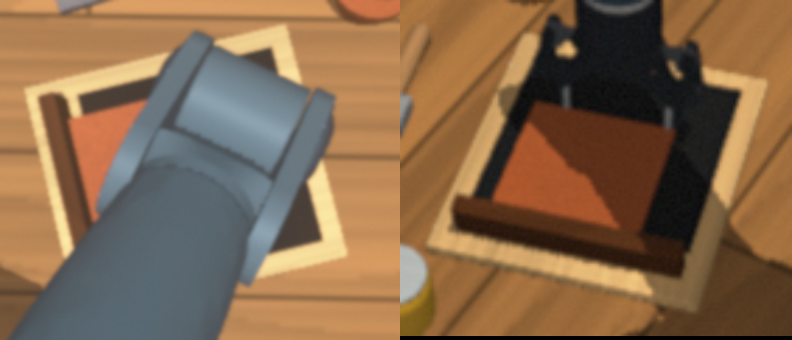

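The tile sits square against the fence; the TCP x of -0.0287 matches the predicted -0.028. In the crop, the rear edge runs from (535,100) to (675,130), so the tile's centre is about 1 cm to the -y side. Pictures viewed: 4. Next I'll hook the lower fingertip under the bevel.

```bash
cat >> h.py <<'E'
YT=-.006
def tcp(P,al,y=YT):   # P = (x,z) of lower finger's inner tip corner, gripper fully open
    a=np.radians(al); z=np.array([np.cos(a),-np.sin(a)]); n=np.array([np.sin(a),np.cos(a)])
    q=np.asarray(P)+.013*z+.0425*n; return W(q[0],y,q[1])
def st(msg=""):
    s=status.get_state(); f=s["force"]; print(msg,round(s["clock"],1),S(s["position"]).round(4),"F",np.round([f@XS,f@YS,f[2]],1),flush=True); return s
E
python3 - <<'E'
from h import *
y=S(status.get_state()["position"])[1]
robot.move_linear(W(-.06,y,.006),speed=.15); robot.move_linear(W(-.10,y,.15),speed=.25)
robot.movep(tcp((-.055,.07),55),pit(55)); st("pre")
robot.move_linear(tcp((-.055,.035),55),speed=.1); s0=st("low")
hit=robot.move_linear(tcp((-.055,.011),55),speed=.02,contact_N=3); s=st(f"board {hit}")
d=s0["position"][2]-s["position"][2]; pz=.035-d; print("Pz at board",pz)
im=vision.capture("side")["color"]; cv2.imwrite("pics/hook.png",cv2.resize(im[150:330,230:430],None,fx=3,fy=3)[:,:,::-1])
E
```

```text
pre 7.6 [-0.0122 -0.0057  0.0831] F [-0.  -0.7  0.5]
low 8.1 [-0.0123 -0.0057  0.0479] F [0.7 0.1 0.9]
board True 9.0 [-0.0127 -0.0059  0.0292] F [0.2 1.  5.1]
Pz at board 0.016292850575460517
```

View pics/hook.png

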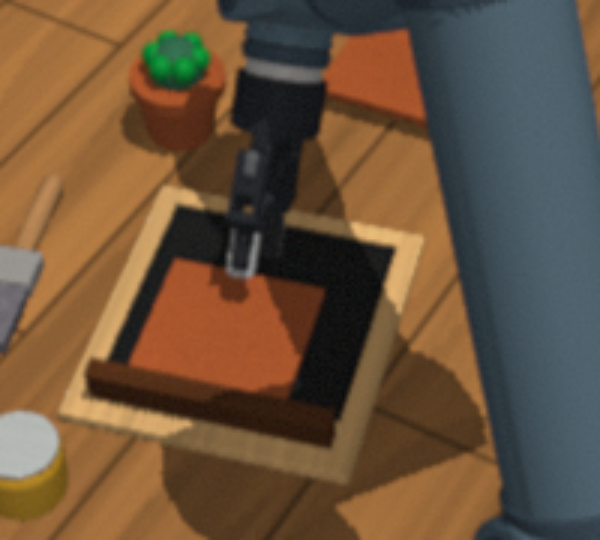

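The fingertip meets the board with its inner corner 4.3 mm above it, so the finger is about 7.5 mm thick and fits the 12 mm undercut. In the image the finger, at (243,270), is near the middle of the rear edge. Pictures viewed: 5.

```bash
cat > lift.py <<'E'
from h import *
import sys
T=np.array([(12,0),(0,12),(0,20),(130,20),(130,12),(118,0)])/1000.
D=np.vstack([a+(b-a)*np.linspace(0,1,60)[:,None] for a,b in zip(T,np.roll(T,-1,0))])
def pose(phi):
    p=np.radians(phi); M=np.array([[np.cos(p),np.sin(p)],[-np.sin(p),np.cos(p)]])  # columns s,h -> (x,z)
    g=D@M.T; z0=.012-g[:,1].min(); z=g[:,1]+z0; k=z<=.052
    x0=(.110+(z-.012)*np.tan(.21)-g[:,0])[k].min(); return lambda q:np.asarray(q)@M.T+[x0,z0]
def finger(phi,al,d):
    V=pose(phi)(T[:2]); a=np.radians(al); n=np.array([np.sin(a),np.cos(a)])
    return V[np.argmin(V@n)]+d*np.array([np.cos(a),-np.sin(a)])
if __name__=="__main__":
    robot.move_linear(tcp((-.055,.0178),55),speed=.03)
    P0=finger(0,55,.0075); print("P0",P0)
    hit=robot.move_linear(tcp((P0[0]+.004,.0178),55),speed=.03,contact_N=3); st(f"hook {hit}")
    for phi in list(range(4,46,4))+[50,56,62]:
        al=max(55,phi+3); d=.0075+.0245*min(1,phi/40); P=finger(phi,al,d)
        robot.move_linear(tcp(P,al),rot=pit(al),speed=.05); s=st(f"phi {phi} al {al}")
        if np.linalg.norm(s["force"])>14: print("HIGH"); break
    im=vision.capture("side")["color"]; cv2.imwrite("pics/lift.png",cv2.resize(im[150:330,230:430],None,fx=3,fy=3)[:,:,::-1])
E
python3 lift.py
```

```text
P0 [-0.01314047  0.01785636]
hook True 10.6 [ 0.0296 -0.0059  0.0311] F [-1.2 -0.2 -0.2]
phi 4 al 55 10.9 [ 0.0299 -0.0061  0.0378] F [-5.5  0.5 -1. ]
phi 8 al 55 11.2 [ 0.0304 -0.0064  0.0441] F [-9.1  1.  -1.8]
phi 12 al 55 11.6 [ 0.0308 -0.0073  0.0364] F [-42.8  12.8   0.5]
HIGH
```

View pics/lift.png

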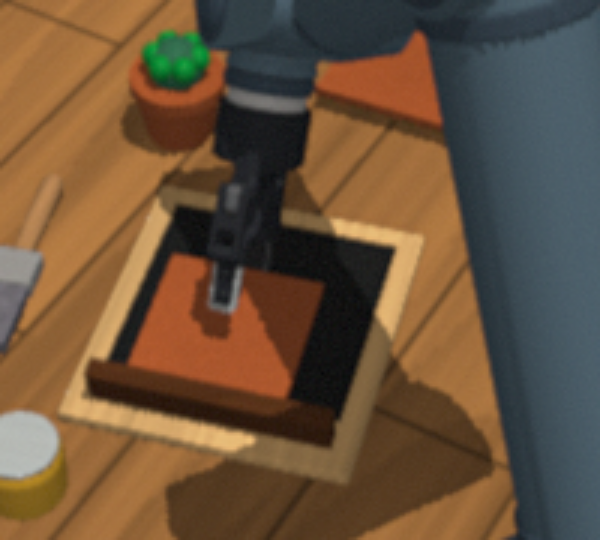

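At the (12,0)/(0,12) switch my path jumped 17 mm inward and pressed hard with the tile still flat. I viewed that in the crop, where the finger is at (225,300). Pictures viewed: 6. I'll back off and lift with a flatter tool (40°), keeping the tip at a fixed point on the bevel.

```bash
cat > lift2.py <<'E'
from lift import *
c=vision.capture("top"); print("cactus S",S(onplane(c,(412,138),.06)).round(3))
p=S(status.get_state()["position"])
robot.move_linear(W(p[0]-.05,YT,p[2]),speed=.08); st("back")
robot.move_linear(tcp((-.05,.0195),40),rot=pit(40),speed=.08); st("set")
hit=robot.move_linear(tcp((-.005,.0195),40),speed=.025,contact_N=2.5); s=st(f"hook {hit}")
a=np.radians(40); p=S(s["position"]); Px=p[0]-.013*np.cos(a)-.0425*np.sin(a); Pz=p[2]+.013*np.sin(a)-.0425*np.cos(a)
V=pose(0)([.0055,.0065]); print("P",Px,Pz,"expected bevel pt",V)
off=np.array([Px-V[0],0])-[.001,0]; q=np.array([.012-(Pz-.012),Pz-.012]); off=np.array([Px,Pz])-pose(0)(q)-[.001,0]; print(q,off)
for phi in range(3,31,3):
    robot.move_linear(tcp(pose(phi)(q)+off,40),speed=.04); s=st(f"phi {phi}")
    if np.linalg.norm(s["force"])>14: print("HIGH"); break
im=vision.capture("side")["color"]; cv2.imwrite("pics/lift2.png",cv2.resize(im[150:330,230:430],None,fx=3,fy=3)[:,:,::-1])
E
python3 lift2.py
```

```text
cactus S [-0.205 -0.131  0.06 ]
back 12.7 [-0.0186 -0.0059  0.0363] F [ 0.2  0.2 -0.1]
set 13.1 [-0.0124 -0.0058  0.043 ] F [ 0.7 -0.7 -0.1]
hook True 14.5 [ 0.0251 -0.0059  0.0432] F [-0.2 -0.4  0.2]
P -0.012179922136465295 0.018955972032811567 expected bevel pt [-0.01194229  0.0185    ]
[0.00504403 0.00695597] [-0.00078166  0.        ]
phi 3 14.8 [ 0.0236 -0.006   0.0491] F [-1.5  0.2 -2.3]
phi 6 15.1 [ 0.0237 -0.006   0.0552] F [-2.2 -0.2 -1.8]
phi 9 15.4 [ 0.0242 -0.0061  0.0611] F [-3.1  0.1 -1.5]
phi 12 15.7 [ 0.025  -0.0061  0.0666] F [-3.6  0.6 -0.1]
phi 15 15.9 [ 0.0258 -0.0061  0.0721] F [-4.1 -0.  -1.5]
phi 18 16.2 [ 0.0268 -0.0061  0.0776] F [-4.3 -0.6 -0.2]
phi 21 16.5 [ 0.0281 -0.0061  0.0831] F [-5.2 -0.9 -0.9]
phi 24 16.8 [ 0.0296 -0.006   0.0883] F [-5.4 -0.3 -0.3]
phi 27 17.1 [ 0.0314 -0.0061  0.0935] F [-6.2 -1.1  1.3]
phi 30 17.4 [ 0.0335 -0.0061  0.0986] F [-7.  -0.3  0.3]
```

View pics/lift2.png

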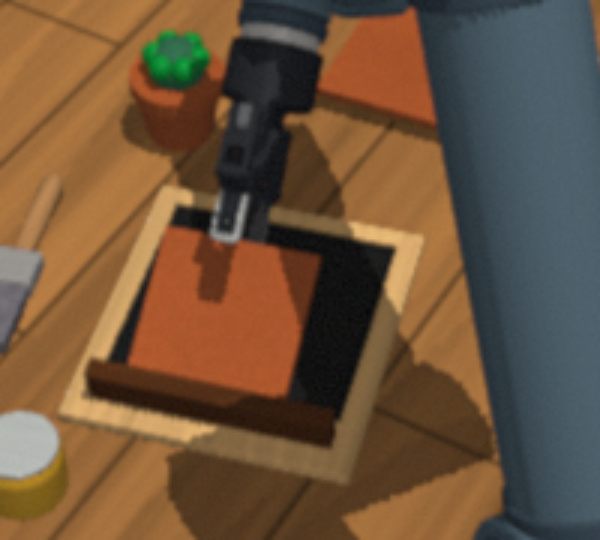

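The tile is lifted: its rear edge rose from y≈258 to y≈228 at the left corner, matching roughly 25–30°. Forces are still moderate at 7 N. Pictures viewed: 7. Now I'll slide the fingertip under the green face, then swing the tile up to lean on the fence.

```bash
cat > lift3.py <<'E'
from lift import *
def go(phi,al,sh,sp=.05):
    robot.move_linear(tcp(pose(phi)(np.array(sh)/1000)-[.001,0],al),rot=pit(al),speed=sp); s=st(f"phi {phi} al {al} {sh}")
    if np.linalg.norm(s["force"])>15: raise SystemExit("HIGH")
def under(phi,da,d): b=np.radians(da); return (12+d*np.cos(b),-d*np.sin(b))
go(29,36,(9,2.5)); go(29,34,(13,-1)); go(29,32,under(29,3,12)); go(29,32,under(29,3,24))
go(33,36,under(33,3,30))
for phi in range(38,74,5): go(phi,phi+3,under(phi,3,30),.07)
im=vision.capture("side")["color"]; cv2.imwrite("pics/lift3.png",cv2.resize(im[150:330,230:430],None,fx=3,fy=3)[:,:,::-1])
E
python3 lift3.py
```

```text
phi 29 al 36 (9, 2.5) 17.7 [ 0.0299 -0.007   0.0935] F [-11.5  -1.1   1. ]
phi 29 al 34 (13, -1) 17.9 [ 0.0281 -0.0073  0.0905] F [-21.5   1.    3.4]HIGH
```

```bash
ls pics
```

```text
hook.png
lift.png
lift2.png
push.png
q.png
q_side.png
q_top.png
side0.png
top0.png
```

```bash
cat >> h.py <<'E'
def tile_phi():
    c=vision.capture("side"); hsv=cv2.cvtColor(c["color"],cv2.COLOR_RGB2HSV)
    m=np.zeros((480,640),np.uint8); m[205:310,255:360]=255
    t=cv2.inRange(hsv,(0,130,70),(11,255,255))&m
    t=cv2.morphologyEx(t,cv2.MORPH_OPEN,np.ones((5,5),np.uint8))
    q=quad(t); q=q[np.argsort(q[:,1])][:2]; q=q[np.argsort(q[:,0])]; out=[]
    for p,y in zip(q,(-.071,.059)):
        o,d=ray(c,p); o=S(o); d=np.array([d@XS,d@YS,d[2]]); out.append((o+d*(y-o[1])/d[1]).round(4).tolist())
    print("rear top corners",q.tolist(),out); return c["color"]
E
python3 - <<'E'
from lift import *
im=cv2.imread("pics/lift2.png")
c=vision.capture("side")
for p,y in(((285,226),-.071),((337.3,236),.059)):
    o,d=ray(c,p); o=S(o); d=np.array([d@XS,d@YS,d[2]]); print("before",o+d*(y-o[1])/d[1])
for f in(15,20,25,30): print(f,pose(f)(T[2]))
tile_phi()
robot.move_linear(W(*(S(status.get_state()["position"])-[.004,0,0])),speed=.02); st("relieve"); im=tile_phi()
cv2.imwrite("pics/l3.png",cv2.resize(im[150:330,230:430],None,fx=3,fy=3)[:,:,::-1])
E
```

```text
before [ 0.00973819 -0.071       0.09415616]
before [0.00700996 0.059      0.09268152]
15 [-0.01211475  0.06185916]
20 [-0.00902906  0.07115223]
25 [-0.00503749  0.07999511]
30 [-0.00017042  0.08832051]
rear top corners [[285.0, 226.0], [337.0, 236.0]] [[0.0097, -0.071, 0.0942], [0.01, 0.059, 0.0957]]
relieve 18.7 [ 0.025  -0.0069  0.0903] F [ 0.2  0.6 -1.8]
rear top corners [[286.0, 226.0], [337.0, 236.0]] [[0.003, -0.071, 0.0875], [0.01, 0.059, 0.0957]]
```

View pics/l3.png

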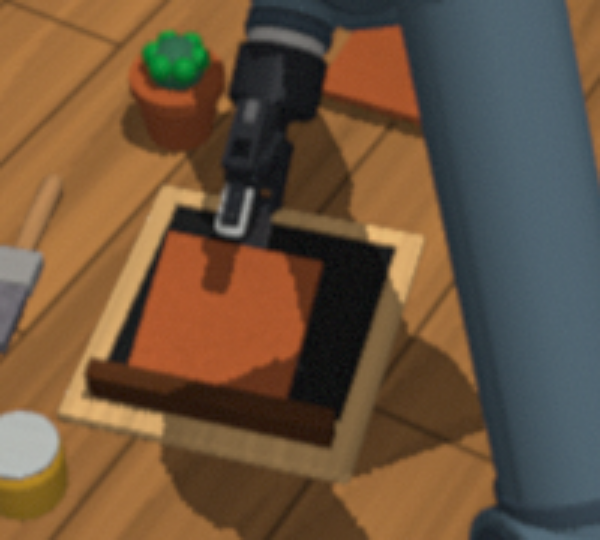

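The tile is holding at about 30° (corner heights 88–96 mm), and after backing off 4 mm it rests on the tip with only 1.8 N. Pictures viewed: 8. Next I'll slide under it in small steps, dropping slightly if the horizontal force rises.

Run:
```python
from lift import *
al=34; a=np.radians(al); z=np.array([np.cos(a),-np.sin(a)]); n=np.array([np.sin(a),np.cos(a)])
p=S(status.get_state()["position"]); x=np.array([p[0],p[2]])
x=x-.002*n; prog=0
for i in range(14):
    x=x+.003*z; prog+=3
    robot.move_linear(W(x[0],YT,x[1]),speed=.03); s=st(f"in {prog}"); fx=s["force"]@XS
    if fx<-7:
        x=x-.003*z-.0025*n; prog-=3; robot.move_linear(W(x[0],YT,x[1]),speed=.03); st("drop")
    if prog>=27: break
tile_phi()
```

```text
in 3 19.0 [ 0.0253 -0.0066  0.0873] F [-4.2 -0.3 -0.4]
in 6 19.3 [ 0.0261 -0.0069  0.086 ] F [-10.    1.2   1.4]
drop 19.6 [ 0.0244 -0.0063  0.085 ] F [-4.  -1.  -0.3]
in 6 19.8 [ 0.0254 -0.0067  0.0837] F [-10.4   0.2   2.3]
drop 20.1 [ 0.0235 -0.0061  0.0827] F [-4.   0.7 -0.1]
in 6 20.3 [ 0.0246 -0.0064  0.0814] F [-8.8 -0.9  0.3]
drop 20.6 [ 0.0225 -0.0058  0.0805] F [-2.9 -0.6 -0.8]
in 6 20.9 [ 0.0235 -0.0063  0.0793] F [-7.5 -0.2 -0.3]
drop 21.2 [ 0.0211 -0.0058  0.0784] F [-2.  -0.3 -0.9]
in 6 21.4 [ 0.0222 -0.0063  0.0772] F [-5.3 -0.3 -0.6]
in 9 21.7 [ 0.0232 -0.0067  0.0758] F [-10.6   0.6   1. ]
drop 21.9 [ 0.0216 -0.0062  0.0749] F [-4.9 -1.3 -0.4]
in 9 22.2 [ 0.0227 -0.0065  0.0735] F [-9.4 -1.1 -0.9]
drop 22.5 [ 0.0207 -0.0059  0.0727] F [-3.2 -0.5 -1.3]
in 9 22.7 [ 0.0219 -0.0063  0.0714] F [-7.  -0.6 -0.2]
in 12 23.0 [ 0.0232 -0.0067  0.0698] F [-10.5  -0.3  -0. ]
drop 23.3 [ 0.0214 -0.0061  0.069 ] F [-4.3 -0.7 -2. ]
in 12 23.5 [ 0.0227 -0.0064  0.0676] F [-8.5  0.2 -0.5]
drop 23.8 [ 0.0205 -0.0058  0.0668] F [-2.9  0.2 -2.1]
in 12 24.0 [ 0.0218 -0.0062  0.0654] F [-6.6  1.1 -1.9]
in 15 24.3 [ 0.023  -0.0066  0.0639] F [-10.    0.7  -0.4]
drop 24.6 [ 0.0212 -0.006   0.0632] F [-4.7 -0.3 -2.1]
in 15 24.8 [ 0.0226 -0.0064  0.0617] F [-7.7 -0.8 -1. ]
drop 25.1 [ 0.0202 -0.0058  0.061 ] F [-2.1 -0.2 -2.2]
rear top corners [[287.0, 232.0], [338.0, 242.0]] [[-0.0011, -0.071, 0.0624], [-0.0013, 0.059, 0.0632]]
```

```bash
cat >> h.py <<'E'
def proj(c,p):
    E=np.linalg.inv(np.array(c["extrinsics"])); v=E[:3,:3]@p+E[:3,3]; f=240/np.tan(np.radians(c["fovy"])/2)
    return np.array([c["cx"]+f*v[0]/v[2],c["cy"]+f*v[1]/v[2]])
E
python3 - <<'E'
from lift import *
c=vision.capture("side")
for f in(0,6,10,15,20,25,30,35):
    V=pose(f)(T[2]); print(f,[proj(c,W(V[0],y,V[1])).round(1).tolist() for y in(-.071,.059)],"front top",[proj(c,W(*np.insert(pose(f)(T[3]),1,y))).round(1).tolist() for y in(-.071,.059)])
cv2.imwrite("pics/l4.png",cv2.resize(c["color"][190:310,250:370],None,fx=5,fy=5)[:,:,::-1]); st()
E
```

```text
0 [[289.6, 235.9], [339.5, 246.0]] front top [[272.9, 274.0], [325.5, 285.4]]
6 [[289.2, 232.9], [339.4, 243.0]] front top [[272.8, 274.5], [325.4, 285.9]]
10 [[288.9, 231.1], [339.3, 241.3]] front top [[272.8, 274.9], [325.4, 286.3]]
15 [[288.4, 229.1], [339.1, 239.3]] front top [[272.9, 275.3], [325.4, 286.7]]
20 [[287.8, 227.3], [338.9, 237.5]] front top [[272.9, 275.6], [325.4, 287.0]]
25 [[287.2, 225.9], [338.5, 236.1]] front top [[273.0, 275.9], [325.5, 287.3]]
30 [[286.4, 224.9], [338.0, 235.2]] front top [[273.1, 276.3], [325.5, 287.6]]
35 [[285.5, 224.3], [337.5, 234.6]] front top [[273.2, 276.6], [325.5, 288.0]]
 25.2 [ 0.0202 -0.0058  0.0611] F [-2.3 -0.2 -1.5]
```

View pics/l4.png

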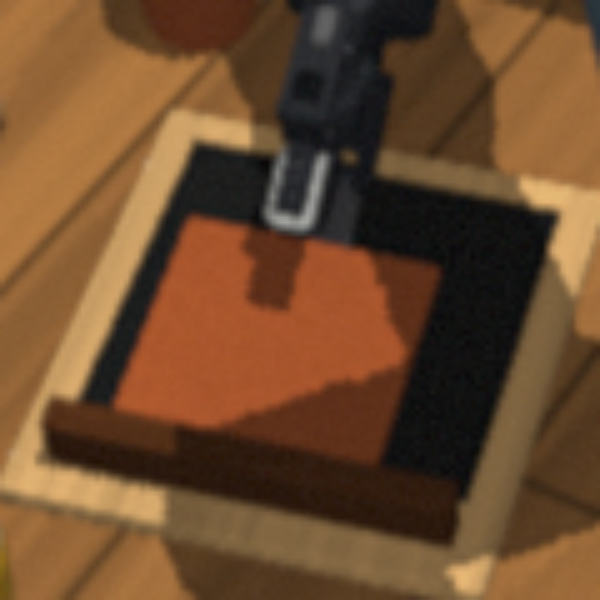

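Only about 7° now: the rear corners are at crop (187,215) and (442,265), which agrees with the tip still sitting on the bevel. The bevel contact is firm and never slipped, so I'll lift all the way on it, easing x by force. Pictures viewed: 9.

```bash
cat > lift4.py <<'E'
from lift import *
q=np.array([.005,.007]); s=status.get_state(); al=34; a=np.radians(al); p=S(s["position"])
P=np.array([p[0]-.013*np.cos(a)-.0425*np.sin(a),p[2]+.013*np.sin(a)-.0425*np.cos(a)])
dx=P[0]-pose(7)(q)[0]; print("dx0",dx,P,pose(7)(q))
dx=min(max(dx,-.004),.001)
for phi in range(10,104,4):
    al=40 if phi<35 else min(92,phi+5)
    robot.move_linear(tcp(pose(phi)(q)+[dx,0],al),rot=pit(al),speed=.06); s=st(f"phi {phi} al {al} dx {dx:.4f}")
    fx=s["force"]@XS
    for _ in range(3):
        if fx>-7.5: break
        dx-=.0015; robot.move_linear(tcp(pose(phi)(q)+[dx,0],al),speed=.03); s=st("  ease"); fx=s["force"]@XS
    if fx<-16: print("HIGH"); break
    if fx>-.7 and dx<.004: dx+=.001
im=tile_phi(); cv2.imwrite("pics/l5.png",cv2.resize(im[150:330,230:430],None,fx=3,fy=3)[:,:,::-1])
E
python3 lift4.py
```

```text
dx0 -0.001858192348504194 [-0.01430887  0.03313188] [-0.01245068  0.03271906]
phi 10 al 40 dx -0.0019 25.5 [ 0.0235 -0.0062  0.0637] F [-4.2  2.3 -1. ]
phi 14 al 40 dx -0.0019 25.7 [ 0.0244 -0.006   0.0701] F [-4.  -0.3 -1.7]
phi 18 al 40 dx -0.0019 26.0 [ 0.0256 -0.006   0.0776] F [-5.6 -0.6 -0.7]
phi 22 al 40 dx -0.0019 26.3 [ 0.0274 -0.0062  0.085 ] F [-4.8  0.1  1. ]
phi 26 al 40 dx -0.0019 26.6 [ 0.0297 -0.0062  0.092 ] F [-5.4 -1.4  0.7]
phi 30 al 40 dx -0.0019 26.8 [ 0.0326 -0.0063  0.0988] F [-5.8 -1.2  1.5]
phi 34 al 40 dx -0.0019 27.1 [ 0.0358 -0.0063  0.1051] F [-7.3 -0.3  1.5]
phi 38 al 43 dx -0.0019 27.4 [ 0.0415 -0.0061  0.1097] F [-6.1  0.5  4.6]
phi 42 al 47 dx -0.0019 27.6 [ 0.0477 -0.0061  0.1127] F [-5.1 -0.1  2.9]
phi 46 al 51 dx -0.0019 27.9 [ 0.0544 -0.006   0.1152] F [-3.6 -0.7  3.6]
phi 50 al 55 dx -0.0019 28.2 [ 0.0612 -0.0058  0.1181] F [-5.4  0.1  2.8]
phi 54 al 59 dx -0.0019 28.4 [ 0.0682 -0.0058  0.1209] F [-6.4  0.1  3.6]
phi 58 al 63 dx -0.0019 28.7 [ 0.0755 -0.0058  0.1231] F [-5.7  1.5  4. ]
phi 62 al 67 dx -0.0019 29.0 [ 0.0829 -0.0058  0.1248] F [-5
[... 151 characters left out ...]
 2.4  7.4]
phi 74 al 79 dx -0.0019 29.8 [ 0.1064 -0.0059  0.1261] F [-3.6  1.   6.6]
phi 78 al 83 dx -0.0019 30.1 [ 0.1146 -0.0054  0.1247] F [-1.7 -0.3  1.5]
phi 82 al 87 dx -0.0019 30.4 [ 0.1221 -0.0051  0.1233] F [-0.5  0.5 -0.1]
phi 86 al 91 dx -0.0009 30.7 [ 0.1302 -0.0054  0.1219] F [-1.   0.5 -0.7]
phi 90 al 92 dx -0.0009 31.0 [ 0.138  -0.0059  0.1223] F [-0.9  0.  -0.2]
phi 94 al 92 dx -0.0009 31.3 [ 0.1471 -0.006   0.1232] F [-0.1 -0.6 -1.1]
phi 98 al 92 dx 0.0001 31.6 [ 0.1571 -0.006   0.1231] F [0.6 0.3 0.4]
phi 102 al 92 dx 0.0011 31.9 [ 0.1668 -0.0059  0.1224] F [-0.2 -0.3 -0.2]
rear top corners [[294.0, 257.0], [320.0, 263.0]] [[-0.0412, -0.071, -0.0738], [0.1564, 0.059, 0.16]]
```

View pics/l5.png

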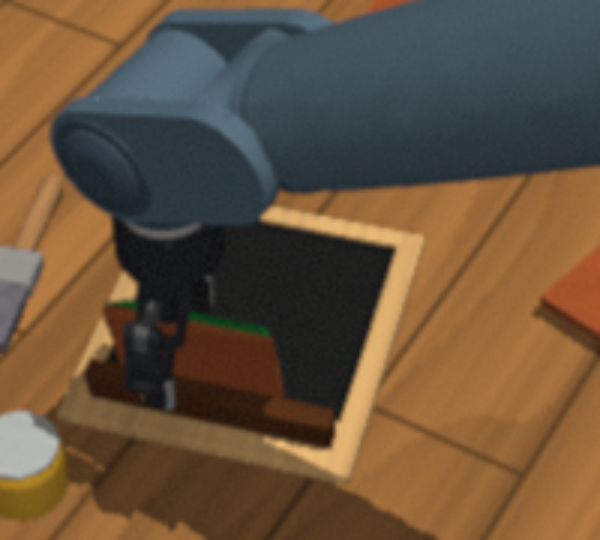

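The tile stands on edge leaning on the fence with the green face toward the mat; its top edge runs from crop (108,303) to (268,330), and the finger is unloaded. Pictures viewed: 10. Next I'll centre the jaws on it, insert and grip.

Run:
```python
from lift import *
c=vision.capture("side"); V=pose(102)(T[2]); Vb=pose(102)(T[1]); print(V,Vb)
for y in(-.08,-.07,-.06,.05,.06,.07): print(y,proj(c,W(V[0],y,V[1])).round(1),proj(c,W(Vb[0],y,Vb[1])).round(1))
for al,s in((97,.016),(102,.018)):
    g=pose(102)([s,.010]); robot.move_linear(W(g[0],YT,g[1]),rot=pit(al),speed=.08); st(f"centre {al}")
```

```text
[0.13702852 0.13915919] [0.12920334 0.14082248]
-0.08 [262.4 250.3] [263.5 247.3]
-0.07 [266.7 251.2] [267.8 248.1]
-0.06 [270.9 252. ] [272. 249.]
0.05 [318.5 262. ] [319.5 258.9]
0.06 [322.9 262.9] [323.9 259.8]
0.07 [327.3 263.9] [328.3 260.7]
centre 97 32.7 [ 0.1239 -0.0059  0.1255] F [ 0.2 -0.5  0.7]
centre 102 32.9 [ 0.1246 -0.0056  0.1231] F [ 0.2 -0.7  0.3]
```

Run:
```python
from lift import *
g=pose(102)([.044,.010])
print("hit",robot.move_linear(W(g[0],-.008,g[1]),speed=.06,contact_N=6)); st("in")
robot.close_gripper(f_grip=50); s=st("closed"); print("opening",s["opening"])
p=S(s["position"])
robot.move_linear(W(p[0]-.02,p[1],p[2]+.02),speed=.06); st("lift")
robot.move_linear(W(.03,-.008,.26),speed=.12); s=st("up"); print("opening",s["opening"])
f=lambda p,q:(lambda s:None if s is None else np.round(s,2).tolist())(solve_ik(p,q))
for al,hd,z in((102,30,.26),(110,60,.27),(120,90,.25),(135,90,.2),(145,90,.12),(150,90,.1),(155,90,.09)): print(al,hd,f(W(0,.03,z),pit(al,hd)))
im=vision.capture("side")["color"]; cv2.imwrite("pics/held.png",cv2.resize(im[100:330,200:440],None,fx=2.5,fy=2.5)[:,:,::-1])
```

```text
hit False
in 33.5 [ 0.118  -0.0079  0.0979] F [0.3 0.4 0.3]
closed 34.1 [ 0.1177 -0.0083  0.0988] F [-1.4  0.5  2.2]
opening 0.22723839864951859
lift 34.8 [ 0.0976 -0.0081  0.1187] F [ 0.2 -0.2 -4.2]
up 36.2 [ 0.0305 -0.0076  0.2589] F [-0.1 -0.3 -3.9]
opening 0.22755864599233222
102 30 [-0.39, -0.2, 1.97, -0.09, 1.18, 0.42]
110 60 [-0.46, -0.32, 2.07, 0.08, 1.06, -0.23]
120 90 [-0.63, -0.35, 2.16, 0.47, 1.04, -1.07]
135 90 [-0.75, -0.36, 2.34, 0.88, 0.89, -1.49]
145 90 [-0.82, -0.14, 2.43, 1.33, 0.84, -2.04]
150 90 [-0.85, -0.04, 2.44, 1.5, 0.89, -2.26]
155 90 [-0.88, 0.05, 2.45, 1.63, 0.97, -2.42]
```

Held: the opening of 0.2276 is 19.3 mm, close to the tile's 20 mm, with about 4 N of weight. Next I'll turn the heading 90° so the tool points away from the robot, pitch over in slow steps, and lower until the far edge touches the mat.

Run:
```python
from lift import *
A=np.array([102,0,.0305,-.008,.26]); B=np.array([118,90,.0,.03,.27]); C=np.array([156,90,0,.012,.10])
def seq(a,b,n,dt):
    for k in range(1,n+1):
        v=a+(b-a)*k/n; p=W(*v[2:]); d=np.linalg.norm(p-status.get_state()["position"])
        robot.move_linear(p,rot=pit(v[0],v[1]),speed=max(d/dt,.004))
seq(A,B,5,1.0); st("turned"); seq(B,C,5,1.1); s=st("pitched"); print("op",s["opening"])
im=vision.capture("side")["color"]; cv2.imwrite("pics/over.png",cv2.resize(im[100:330,200:440],None,fx=2.5,fy=2.5)[:,:,::-1])
b=np.radians(24); y=-.065+.086*np.cos(b)-.01*np.sin(b); z=.012+.086*np.sin(b)+.01*np.cos(b); print("expect z",z,"y",y)
robot.move_linear(W(0,y,z+.015),speed=.06)
hit=robot.move_linear(W(0,y,z-.006),speed=.02,contact_N=2); s=st(f"touch {hit}")
im2=vision.capture("side")["color"]; cv2.imwrite("pics/touch.png",cv2.resize(im2[150:330,230:430],None,fx=3,fy=3)[:,:,::-1])
```

```text
turned 42.0 [1.00e-04 2.99e-02 2.70e-01] F [ 0.2  0.7 -3.2]
pitched 48.2 [-0.0003  0.0119  0.1004] F [-0.6 -0.2 -3.1]
op 0.22526064287077677
expect z 0.05611480588094482 y 0.009497542926505662
touch True 49.6 [0.0001 0.0095 0.0551] F [-1.4 -0.6  1.5]
```

View pics/touch.png

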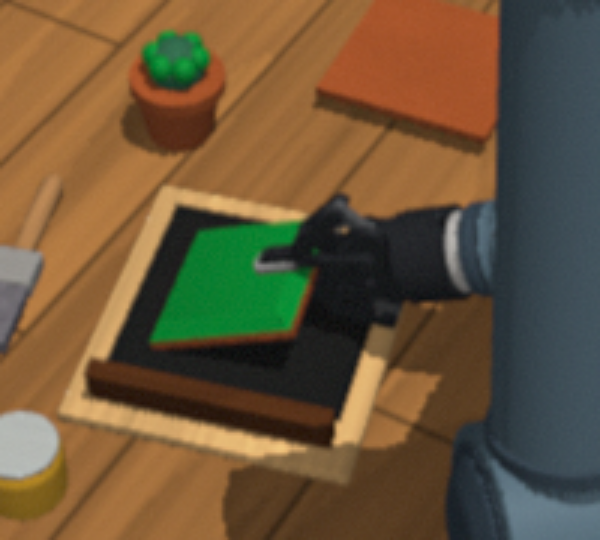

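Green face is up, with the far (left) edge touching the mat at the predicted height: TCP z is 55.1 mm against 56.1. The tile is at about (235,285) and well inside the mat. Pictures viewed: 11. Now I'll release onto the lower finger and draw it out slowly.

Run:
```python
from lift import *
f=lambda v:solve_ik(W(*v),pit(156,90)) is not None
print(f((0,.05,.058)),f((0,.085,.058)),f((0,.085,.075)))
p=S(status.get_state()["position"])
robot.move_linear(W(p[0],p[1],p[2]+.002),speed=.02)
robot.let_go(); s=st("open"); print(s["opening"])
try:
    robot.move_linear(W(0,.05,p[2]+.002),speed=.04); st("out1")
    robot.move_linear(W(0,.085,p[2]+.004),speed=.05); st("out2")
except robot.Unreachable as e: print("unreach",e)
```

```text
True True True
open 50.6 [0.     0.0095 0.0572] F [ 0.2 -0.3 -2.8]
0.99937011327452
out1 51.8 [-0.      0.0499  0.0572] F [ 0.2 -0.4  0.3]
out2 52.6 [-0.0002  0.085   0.0592] F [ 0.4 -0.2 -0. ]
```

Run:
```python
from lift import *
try: robot.move_linear(W(0,.10,.10),speed=.1)
except robot.Unreachable: print("unr1")
try: robot.movep(W(-.03,.10,.28),pit(130,90))
except robot.Unreachable: print("unr2")
st("clear")
r=[]
for n in("side","top"):
    c=vision.capture(n); hsv=cv2.cvtColor(c["color"],cv2.COLOR_RGB2HSV)
    m=np.zeros((480,640),np.uint8); m[160:312,235:400]=255
    g=cv2.morphologyEx(cv2.inRange(hsv,(40,80,30),(90,255,255))&m,cv2.MORPH_OPEN,np.ones((3,3),np.uint8))
    q=quad(g); w=np.array([S(onplane(c,p,.032)) for p in q]); e=w[1]-w[0]
    print(n,q.tolist(),"centre S",w.mean(0).round(4),"sides",np.linalg.norm(w-np.roll(w,-1,0),axis=1).round(3),"yaw",np.degrees(np.arctan2(e[1],e[0])).round(1))
    r.append(cv2.resize(c["color"][130:330,220:440],(396,360)))
cv2.imwrite("pics/end.png",np.hstack(r)[:,:,::-1])
```

```text
unr1
clear 53.7 [-0.0293  0.1001  0.2784] F [ 0.4 -0.   0. ]
side [[347.0, 236.0], [333.0, 275.0], [280.0, 264.0], [296.0, 226.0]] centre S [0.0111 0.0015 0.032 ] sides [0.133 0.132 0.133 0.135] yaw -0.4
top [[365.0, 258.0], [298.0, 275.0], [281.0, 208.0], [348.0, 192.0]] centre S [0.0031 0.0011 0.032 ] sides [0.132 0.134 0.134 0.133] yaw 0.1
```

View pics/end.png

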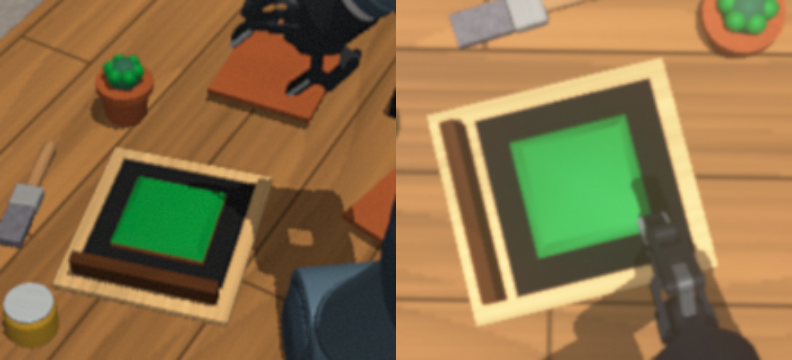

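The tile lies flat, green up, centred and square on the mat. The gripper is clear and the bystanders have not visibly moved. Pictures viewed: 12. Handing in.

```bash
python3 -c "
from rig import robot,status
robot.hand_in(); print(status.get_state()['clock'])"
```

```text
the job is handed in; nothing more can be done
the job is handed in; nothing more can be done
```

The tile now lies flat, green face up, on the black mat, and I have handed the job in. `hand_in()` gives no verdict, so these are my own checks.

**What I did:** I pushed the tile square against the fence. I then hooked the lower fingertip under its bevel and tipped it up until it leaned on the fence. From there I gripped its top edge, turned it over, set the far edge on the mat at about 24°, released it onto the lower finger and drew that out.

**Last checks (about 54 s on the clock):**
- **Position:** the tile's centre is 3 mm across and 1 mm along from the mat's centre in the top view, and 11 mm and 2 mm in the side view. The two views differ by 8 mm, but both are well inside the 40 mm limit.
- **Squareness:** within 0.5° of square to the fence in both views.
- **Gripper:** open and clear of everything, with no load on the tool.
- **Bystanders:** the cactus, brush and tin have not visibly moved; I judged this by eye and did not measure it.

**What went wrong on the way:**
- **First lift:** my planned path had an error that made the finger jump forward and squeeze the tile at about 45 N. That is under the 120 N wrist limit. The 40 N limit is for the arm or gripper body; I took this to be fingertip contact.
- **Second lift:** I tried to slide the finger further under the tile, which jammed it at about 21 N. I backed off and lifted on the bevel instead.
- **Retreat:** one backing-off move was out of reach, so I used the next one.

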